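# Lean the camera test plate on the inspection easel

### The arm

A 6-joint arm with a two-finger parallel gripper is mounted at the origin on the work surface. World frame = base frame: x ahead of the robot, y to its left, z up, the work surface at z = 0. Lengths are in m, angles in rad, forces in N, time in s.
With the tool pointing down it reaches from about 0.35 to 0.975 m from the base axis. Payload 4.9 kg.
Tool frame: the origin (TCP) lies on the mounting face of the last link; the fingertips stand 173 mm ahead of it and the grasp point (between the pads) lies 155 mm ahead of it; x points along the fingers, z is the direction in which the jaws open and shut, and the axes are right-handed (so a half turn about x gives the same grasp; the last joint's range is limited). The gripper opens to 85 mm and grips with 20 to 120 N. Pads are 22 mm wide; open, the fingers measure 114 mm over their backs; the gripper's body (76 mm by 85 mm) begins 54 mm behind the grasp point. The pads swing forward as they close: fully open they stand 13 mm farther back than shut.
Start: joints at [-1.248, 0.053, 1.613, -0, 1.476, -0.119], TCP at [0.267, -0.565, 0.405] pointing down, gripper open.
Joint ranges: [-3.01, 3.01], [-1.01, 2.22], [0.06, 2.58], [-1.02, 4.17], [0.09, 2.62], [-3.14, 3.14]. Speed limits (rad/s): [2.57, 2.57, 3.14, 3.14, 3.14, 3.14].

### API

Orientations are given as a rotation vector (axis times angle).
In Python, from station import get_obs, get_image, get_calibration, finish_job, look_for, masks_of, tip_of gives the robot as it stands.
- The arm moves only by the tool carry_out, never from a script. Its argument "increments" is a list of rows, each a list of 3 entries, a list of its own where there are three numbers: the turn, a rotation vector about the world's x, y, z in units of 0.1 rad (1.0 is 0.1 rad), then the shift along the world's x, y, z in units of 20 mm (1.0 is 20 mm), then the opening, from 0 (shut) to 1 (fully open). A call has 1 to 8 rows; each row shifts and turns the pose as measured when the row begins; what a row does not reach is not made up. A row lasts 1/10 s, in which the tool goes at most 50 mm and 8.59 degrees, less where a joint would pass 70% of its speed; a pose out of reach is approached as far as the arm can. A call with a number of a shift or a turn outside -1 to 1 is refused whole. A call with a gripper value outside its range is refused whole. The fingers move at their own pace and stop on an object; "squeeze" is the grip in N (left out, the last holds). Time passes only in rows, so rows that do not move let the fingers close. It gives the time, the measured TCP pose, the force and the opening at its end, in the units of the state.
- get_obs(): the state, without advancing time (a new reading comes with each control period).
- get_image(name): name is "side" or "top" or "wrist"; returns (picture, depth): 480x640x3 uint8, blue, green, red; 480x640 float32, m along the optical axis (not along the pixel's ray), 0 where there is no reading.
- get_calibration(name): a dict with "fx", "fy", "cx", "cy" (pixels), "k1" (the pictures are not rectified: a ray, as slopes to the right and down, at radius r is drawn at 1 + k1 r^2 times it, then the intrinsics apply), "position" and "orientation" of the camera in the world. Camera axes: x right, y down, z forward; pixel columns grow to the right and rows downward; lengths in m; the calibration is good to about 2 mm. A picture is of the moment at which its call begins: read the wrist's pose just before it. get_calibration takes no time and is no camera call; for the wrist camera it gives the pose at the moment of the call.
- finish_job(): hands the job in, once; it reports no verdict.
Trained networks look in the newest picture that a camera, given by its name, has taken for a name from the list of things; names that differ only in an ending like _2 or _b are one class to them, and where a whole thing is asked for, a point or a joint stands for the part that bears it (a point fixed in the world has none). Each returns a list of dicts, best first, with "p" (0 to 1); they miss things now and then, are a little off and sometimes report something else, mostly with a low value. They report only what shows in the picture. A call takes as long as a camera call. They do not tell look-alikes from the thing itself.
- look_for(camera, query): "centre" ([column, row] in pixels, amid what is visible of it).
- masks_of(camera, query): "region" (480x640 bool, what is visible of it) and "centre" ([column, row] in pixels, amid what is visible of it).
- tip_of(camera, query): "centre" ([column, row] in pixels: a listed point, or the origin of a listed thing).
The state is a dict: "t": time; "q": joint angles; "dq": joint speeds; "effort": joint torques, N m; "tool_pos": TCP position; "tool_rot": TCP orientation; "contact_force": force on the tool from outside, world axes, zero at the start; "wrist_torque": the same for the moment, N m; "opening": finger opening in m.
Only numpy, scipy, OpenCV 4.12 (cv2) and the standard library are available. Lean on these libraries where they do the work, as an engineer would, in place of code of your own. Each camera call takes 0.05 s, during which the arm holds its last target.

### The job

Take the tall test plate out of the slotted rack and lean it on the tilted easel for the bench camera: disc-marked face outward, bottom edge on the ledge, back flat against the backstop, centred left to right. The ledge may be clamped at any height, so feel for it: set the plate down gently while you still hold it and do not let it drop. Leave the easel's setting, the two short plates, the eyepiece and the screwdriver as they are.

Things in the scene. Friction and masses are not known exactly. Their poses are not given: they have to be found in the camera images.
- plate_center (a point): Centre of the tall aluminium test plate: 150 mm tall (its z), 90 mm wide (y), 8 mm thick (x), about 0.24 kg. It starts upright, z up, in one of the rack's three slots, its top edge 160 mm above the bench. Pinch it across its 8 mm thickness in the top 30 mm, at mid width: the easel's backstop ends below that.
- plate_face (a point): Point on the marked face of the tall plate, 4 mm from its centre along the plate's +x; same axes as the plate. This face bears a flat ring-and-disc mark 52 mm across, of no thickness to speak of; the -x side is bare.
- rack: Fixed grey slotted rack, 124 (x) by 110 (y) by 45 mm tall; origin at the centre of its underside. Three slots run along its y at x = -36, 0 and +36 mm, 10 mm wide, floor 10 mm up. The plates stand in them, axes parallel to the rack's; their order differs. Lift a plate over 40 mm to clear the slot.
- easel: Fixed inspection easel; base plate 150 mm (x) by 130 mm (y) by 14 mm, origin at the centre of its underside, front towards its +x. The backstop's hinge axis runs along y, 10 mm in front of the origin and 30 mm up, between two low side lugs, 128 mm over all (47 mm high).
- backstop (a joint): Lean of the backstop back from vertical, rad (0 = upright, larger = top tilted farther back, to the easel's -x). Set stiffly between about 0.26 and 0.5; it is to stay as it is.
- backstop_face (a point): Point on the front surface of the backstop, at mid width, 60 mm up the face from the hinge axis; x points out of the face (forward, somewhat up), z up along the slope, y across. The backstop is a flat grey panel 100 mm wide, 8 mm thick, ending 55 mm above this point along z. The ledge's top lies anywhere from 28 to 50 mm below this point along z (stiffly clamped, not measured).
- backstop_top (a point): Mid point of the backstop's top edge, on the front surface, 115 mm up the face from the hinge axis; axes as backstop_face. The ledge below stands square out of the face, 100 mm wide, 32 mm deep, with a lip 8 mm high along its front edge; 26 mm lie free between lip and face.
- short_a_center (a point): Centre of a plain short plate, 85 mm tall, 80 mm wide, 8 mm thick, in another slot; stays there.
- short_b_center (a point): Centre of a plain short plate, 75 mm tall, 70 mm wide, 8 mm thick, in another slot; stays there.
- eyepiece: Black microscope eyepiece, 52 mm tall, 38 mm across, standing on the bench nearer the robot; origin at the centre of its underside. Bystander.
- screwdriver: Screwdriver, 150 mm long, lying on the bench beyond the work. Bystander.
Mind the look-alikes: they are no part of the job. What is shaped like the part that bears plate_center but red is not meant.

How it is judged:
On the way, in this order (a step that is already met when the one before it is completed fails the run):
1. the tall plate is held, lifted clear of the rack (contact force between the fingers and plate above 1 N and height (world z) of plate_center above 0.125 m), for 0.2 s.
2. the plate, still held by the fingers, is set down on the easel's ledge (contact force between the fingers and plate above 1 N and contact force between plate and ledge above 0.5 N), for 0.1 s.
At the end, for the whole second after the job is handed in: The tall plate stands at rest and released on the easel's ledge, its back flat on the backstop (plate parallel to it and square on the ledge within 0.06 rad, centre 1 to 8 mm out from the face), marked face outward, centred within 12 mm left to right (angle between the x axis of plate and the x axis of backstop_face, either way round below 0.06 rad and angle between the z axis of plate and the z axis of backstop_face, either way round below 0.06 rad and x of plate_center in the frame of backstop_face between 0.001 and 0.008 m and x of plate_face in the frame of backstop_face above 0.005 m and y of plate_center in the frame of backstop_face between -0.012 and 0.012 m and z of plate_center in the frame of backstop_face between 0.021 and 0.05 m and contact force between plate and ledge above 0.3 N and contact force between the fingers and plate below 0.05 N and linear speed of plate below 0.02 m/s and angular speed of plate below 0.1 rad/s); the robot touches nothing.
It fails at once if the plate is dropped or falls: moves faster than 0.3 m/s with no finger touching it (contact force between the fingers and plate below 0.05 N and linear speed of plate above 0.3 m/s).
It fails at once if the plate is pressed on the easel with more than 70 N (contact force between plate and easel above 70 N).
It fails at once if the easel's setting is changed: its backstop's top edge or its ledge is moved by more than 5 mm (distance of any of backstop_top, ledge from where it was at the start of the episode above 0.005 m).
It fails at once if a short plate is moved by more than 20 mm (distance of any of short_a_center, short_b_center from where it was at the start of the episode above 0.02 m).
It fails at once if the eyepiece or the screwdriver is moved by more than 30 mm (distance of any of eyepiece, screwdriver from where it was at the start of the episode above 0.03 m).
It also fails if it takes over 48 s, if anything falls off the work surface, if the arm or the gripper's body presses on something with over 40 N, if the wrist force passes 120 N, or if a joint passes its speed limit or range.

## Working session

There is one attempt and no reset: what is moved stays moved. The work goes in short steps, Python scripts to look and compute and a tool call to move; the robot and the scene stay as the last step left them, time stands still between calls to the robot, and variables do not carry over. Pictures are saved under pics/ and viewed, and the job is handed in when it is done.

Besides the shell and the picture viewer there is one more tool, called after "Call:" as name([rows], argument=value, ...), one row to a line, values as JSON. carry_out: Moves the arm, as the interface text tells. Shifts and turns lie within -1 to 1; 1 stands for 20 mm of shift or 0.1 rad of turn. Its arguments: {"type":"object","properties":{"increments":{"type":"array","items":{"type":"array"}},"squeeze":{"type":"number"}},"required":["increments"]}

```bash
ls; mkdir -p pics
cat > h.py <<'E'
import numpy as np,cv2
from station import *
from scipy.spatial.transform import Rotation as R
def cal(n):
    c=get_calibration(n); o=np.array(c['orientation'],float)
    c['R']=R.from_rotvec(o).as_matrix() if o.size==3 else (o if o.shape==(3,3) else None)
    c['p']=np.array(c['position']);return c
def und(c,uv):
    d=(np.atleast_2d(uv).astype(float)-[c['cx'],c['cy']])/[c['fx'],c['fy']]
    s=d.copy()
    for _ in range(20): s=d/(1+c['k1']*(s**2).sum(1,keepdims=True))
    return s
def pts(c,uv,z):
    s=und(c,uv); z=np.atleast_1d(z)
    return (np.c_[s,np.ones(len(s))]*z[:,None])@c['R'].T+c['p']
def proj(c,P):
    q=(np.atleast_2d(P)-c['p'])@c['R']; s=q[:,:2]/q[:,2:]
    s=s*(1+c['k1']*(s**2).sum(1,keepdims=True))
    return s*[c['fx'],c['fy']]+[c['cx'],c['cy']]
def cloud(c,d,m):
    v,u=np.nonzero(m&(d>0)); return pts(c,np.c_[u,v],d[v,u]),np.c_[u,v]
E
python3 - <<'E'
from h import *
print(get_obs())
for n in ['top','side','wrist']:
    print(n,get_calibration(n)); im,d=get_image(n); cv2.imwrite(f'pics/{n}0.png',im); np.savez(f'{n}0.npz',im=im,d=d)
E
```

```text
pics
{'t': 0.0, 'q': array([-1.24797129e+00,  5.33655494e-02,  1.61430506e+00, -1.71023433e-05,
        1.47599499e+00, -1.18998007e-01]), 'dq': array([-0.00112817, -0.00052227, -0.00128872,  0.0005688 , -0.00120636,
       -0.00068968]), 'effort': array([-6.50283819e-04, -3.93683982e+01, -3.70179498e+01, -1.23298000e-04,
        7.15169474e-03, -7.48839966e-06]), 'tool_pos': array([ 0.26715625, -0.56472592,  0.40345065]), 'tool_rot': array([ 0.87916769,  1.3880646 , -0.8770407 ]), 'contact_force': array([ 0.34886424, -0.62299293, -0.94268947]), 'wrist_torque': array([-0.0214305 , -0.02390152,  0.00271754]), 'opening': 0.08524923370846521}
top {'fx': 600.6870483353326, 'fy': 600.6870483353326, 'cx': 319.8463543753452, 'cy': 231.67588494897242, 'k1': 0.0701715792694947, 'position': array([0.31240633, 0.0440118 , 1.36612246]), 'orientation': array([-2.02282977,  2.20910899, -0.22112168])}
side {'fx': 520.2264006506372, 'fy': 520.2264006506372, 'cx': 314.710282515917, 'cy': 244.5336613589378, 'k1': -0.08339449171870925, 'position': array([ 0.53260736, -0.56860089,  0.76593912]), 'orientation': array([-2.42259809,  0.10249359, -0.04751928])}
wrist {'fx': 391.37488014131725, 'fy': 391.37488014131725, 'cx': 319.4966259186894, 'cy': 241.9842410360342, 'k1': -0.06612521532090049, 'position': array([ 0.34077536, -0.52833142,  0.37231933]), 'orientation': array([ 2.41856446, -1.5309589 , -0.24844725])}
```

View pics/top0.png

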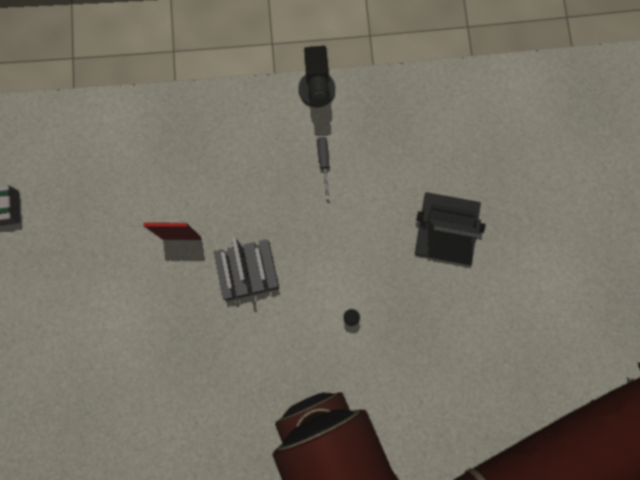

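View pics/side0.png

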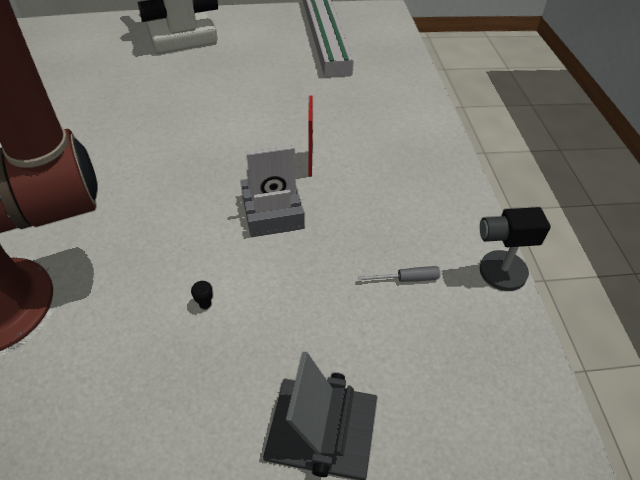

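View pics/wrist0.png

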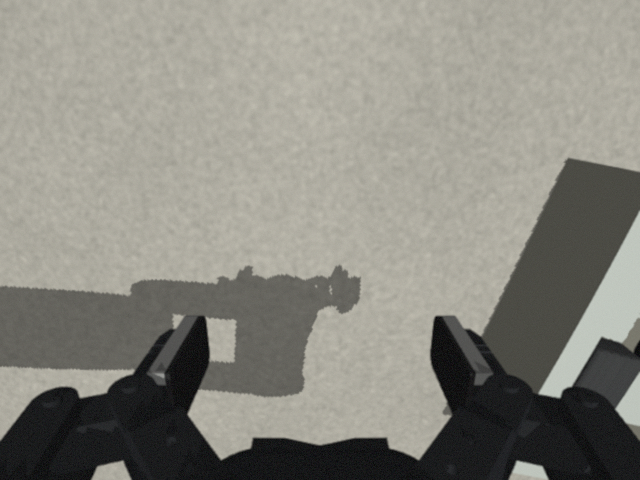

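The top and side views agree. The rack is at top px (247,270) with the tall plate in the middle slot, its marked face towards −y (side px 273,186). The easel is at top px (450,228) with its front towards +x. The red plate at top px (172,230) is a decoy. Next I'll measure from depth.

Run:
```python
from h import *
C={n:cal(n) for n in ['top','side']}
D={n:np.load(n+'0.npz') for n in C}
get_image('top');
for n in C:
    get_image(n)
    for q in ['plate_center','plate_face','rack','easel','backstop_face','backstop_top','short_a_center']:
        r=tip_of(n,q)[:3]
        for k in r:
            u,v=k['centre']; d=D[n]['d'][int(round(v)),int(round(u))]
            print(n,q,round(k['p'],2),np.round(k['centre'],1),pts(C[n],[[u,v]],d).round(4)[0])
# height segmentation in the rack and easel zone
c=C['top'];P,uv=cloud(c,D['top']['d'],np.ones((480,640),bool))
for nm,(u0,u1,v0,v1) in dict(rack=(205,290,225,310),easel=(405,495,180,275)).items():
    m=(uv[:,0]>u0)&(uv[:,0]<u1)&(uv[:,1]>v0)&(uv[:,1]<v1)
    Q=P[m]; print(nm,np.histogram(Q[:,2],bins=np.arange(-.01,.18,.01)))
im=cv2.resize(D['top']['im'][180:320,195:505],None,fx=2.5,fy=2.5,interpolation=cv2.INTER_CUBIC);cv2.imwrite('pics/topz.png',im)
im=cv2.resize(D['side']['im'][330:480,230:420],None,fx=4,fy=4,interpolation=cv2.INTER_CUBIC);cv2.imwrite('pics/sidez.png',im)
```

```text
top plate_center 0.85 [243.9 263.8] [0.5163 0.192  0.0958]
top plate_center 0.68 [171.4 231.6] [0.6024 0.345  0.0852]
top plate_face 0.92 [171.8 230.6] [0.6014 0.3409 0.0988]
top plate_face 0.83 [239.  264.7] [0.3124 0.044  1.3661]
top rack 0.95 [244.8 271.9] [0.4984 0.1908 0.0985]
top easel 0.55 [447.6 226.6] [ 0.5528 -0.2438  0.1254]
top backstop_face 0.73 [453.5 225.9] [ 0.5608 -0.2657  0.0865]
top backstop_top 0.79 [458.3 232.3] [ 0.5364 -0.2612  0.1383]
top short_a_center 0.6 [245.8 270.9] [0.5032 0.1908 0.0791]
top short_a_center 0.54 [226.4 272.4] [0.5014 0.2303 0.0944]
side plate_center 0.88 [309.1 138.6] [0.601  0.2982 0.1024]
side plate_center 0.62 [269.2 176.7] [0.5153 0.1924 0.0971]
side plate_face 0.81 [310.2 136.8] [0.6033 0.2983 0.1067]
side plate_face 0.66 [275.6 184.5] [0.5267 0.1911 0.0772]
side plate_face 0.33 [397.7 279.3] [ 7.42e-01  2.00e-04 -1.70e-03]
side rack 0.86 [268.4 211.4] [0.5095 0.1524 0.0429]
side rack 0.52 [313.8 403.1] [ 0.5622 -0.2668  0.0855]
side easel 0.83 [323.7 427.2] [ 0.5751 -0.2846  0.0409]
side backstop_top 0.94 [298.7 382.6] [ 0.5427 -0.2589  0.1358]
side short_a_center 0.34 [398.5 280.9] [ 7.425e-01 -4.500e-03 -4.000e-04]
rack (array([1721, 2443,  102,   50,  105, 1719,  142,   50,   54,  165,  171,
         25,   22,   23,   23,   20,   91,  104]), array([-0.01,  0.  ,  0.01,  0.02,  0.03,  0.04,  0.05,  0.06,  0.07,
        0.08,  0.09,  0.1 ,  0.11,  0.12,  0.13,  0.14,  0.15,  0.16,
        0.17]))
easel (array([1974, 2737, 2166,   76,  124,  574,  196,   68,   32,   38,   26,
         34,   35,   39,  189,   11,    0,    0]), array([-0.01,  0.  ,  0.01,  0.02,  0.03,  0.04,  0.05,  0.06,  0.07,
        0.08,  0.09,  0.1 ,  0.11,  0.12,  0.13,  0.14,  0.15,  0.16,
        0.17]))
```

View pics/topz.png

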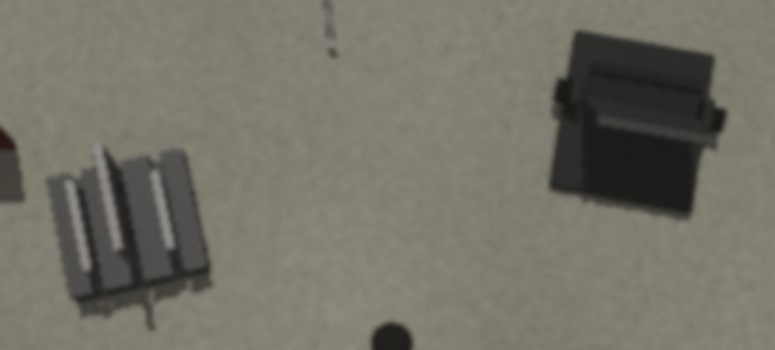

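View pics/sidez.png

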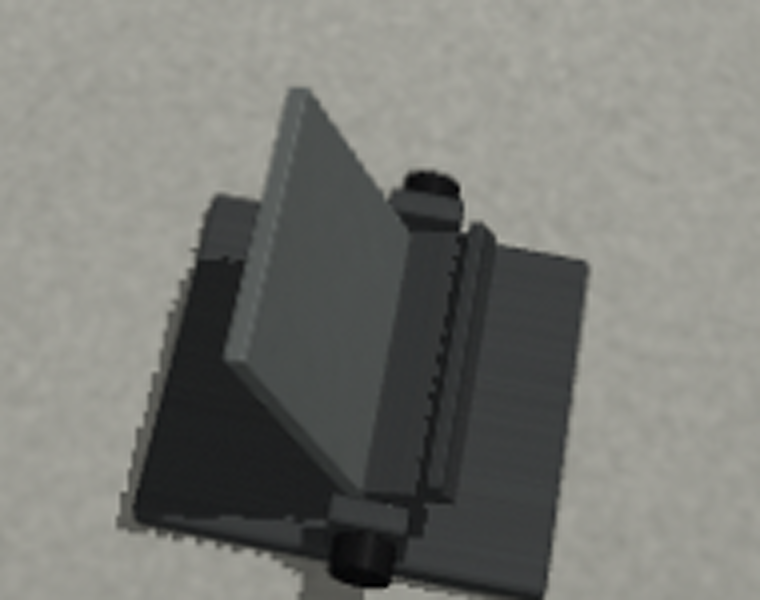

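The close-up shows the backstop face, ledge and lip clearly from the side camera. I'll fit planes and edges next.

Run:
```python
from h import *
C={n:cal(n) for n in ['top','side']}
D={n:np.load(n+'0.npz') for n in C}
def pf(Q):
    w=np.ones(len(Q),bool)
    for _ in range(8):
        m=Q[w].mean(0); n=np.linalg.svd(Q[w]-m)[2][2]; r=(Q-m)@n; w=abs(r)<max(.0015,2*np.std(r[w]))if _<3 else abs(r)<.002
    return m,n,w
def angz(v): return np.degrees(np.arctan2(v[1],v[0]))
# backstop face, side
P,uv=cloud(C['side'],D['side']['d'],np.ones((480,640),bool))
poly=np.array([[306,357],[330,388],[319,448],[291,415]])
m0=np.zeros((480,640),np.uint8);cv2.fillPoly(m0,[poly],1)
s=m0[uv[:,1],uv[:,0]]>0
m,n,w=pf(P[s]); n*=np.sign(n[0]); print('backstop plane',m,n,'lean',np.arcsin(n[2]),'yaw',angz(n),w.mean(),'res',np.std((P[s][w]-m)@n))
a=n;y=np.cross([0,0,1],a);y/=np.linalg.norm(y);z=np.cross(a,y);B=np.c_[a,y,z]
# all points near plane
near=(abs((P-m)@a)<.003)&(uv[:,0]>270)&(uv[:,1]>330)&(P[:,2]>.03)
L=(P[near]-m)@B
print('extent y',np.percentile(L[:,1],[0,1,3,97,99,100]),'z',np.percentile(L[:,2],[0,1,3,97,99,100]))
for zz in np.arange(-.06,.09,.01):
    k=abs(L[:,2]-zz)<.005
    if k.sum()>5: print(round(zz,3),L[k,1].min().round(4),L[k,1].max().round(4),k.sum())
# region in front: ledge/lip
F=(P-m)@B
f=(F[:,0]>.003)&(F[:,0]<.045)&(abs(F[:,1])<.03)&(uv[:,0]>270)&(uv[:,1]>330)&(F[:,2]<.0)&(P[:,2]>.02)
G=F[f]
for x0 in np.arange(.002,.044,.003):
    k=abs(G[:,0]-x0)<.0015
    if k.any(): print('x',x0.round(3),'z',np.percentile(G[k,2],[5,50,95]).round(4),k.sum())
np.savez('bs.npz',m=m,B=B)
# top cam backstop top
P2,uv2=cloud(C['top'],D['top']['d'],np.ones((480,640),bool))
k=(uv2[:,0]>405)&(uv2[:,0]<495)&(uv2[:,1]>180)&(uv2[:,1]<275)&(P2[:,2]>.128)
Q=P2[k];print('top edge(top cam)',Q.mean(0),(Q-m)@B@[[1,0],[0,1],[0,0]] [:0] if 0 else ''); q=(Q-m)@B
print(np.percentile(q,[1,50,99],axis=0))
dd=np.linalg.svd(Q[:,:2]-Q[:,:2].mean(0))[2][0];print('edge dir',angz(dd))
# tall plate
for nm,PP,UU in (('side',P,uv),('top',P2,uv2)):
    k=(PP[:,2]>.105)&(PP[:,2]<.2)&(abs(PP[:,0]-.51)<.07)&(abs(PP[:,1]-.19)<.06)
    Q=PP[k];print(nm,'plate',k.sum(),Q.mean(0),Q.max(0),Q.min(0))
    if nm=='side':
        m1,n1,w1=pf(Q); n1*=-np.sign(n1[1]);print('face',m1,n1,'yaw',angz(n1))
        t=np.array([-n1[1],n1[0],0]);t/=np.linalg.norm(t);e=(Q[w1]-m1)@t
        print('width ends',np.percentile(e,[0,1,50,99,100]),'mid',m1+t*(e.max()+e.min())/2)
    else:
        T=Q[Q[:,2]>.15];g=T[:,:2].mean(0);d1=np.linalg.svd(T[:,:2]-g)[2][0];e=(T[:,:2]-g)@d1
        print('top edge',len(T),T.mean(0),angz(d1),np.percentile(e,[0,1,99,100]),'mid',g+d1*(e.max()+e.min())/2)
# rack top surface
k=(P2[:,2]>.04)&(P2[:,2]<.05)&(abs(P2[:,0]-.51)<.1)&(abs(P2[:,1]-.19)<.1)
r=cv2.minAreaRect((P2[k,:2]).astype(np.float32)*1000);print('rack rect mm',r)
```

```text
backstop plane [ 0.55893827 -0.26858754  0.09243281] [ 0.89107285 -0.25764332  0.37364301] lean 0.38293339072752647 yaw -16.126608790706847 1.0 res 0.0005240091180207891
extent y [-0.0736546  -0.06633105 -0.04848667  0.05133077  0.06294548  0.07886965] z [-0.06658336 -0.05873864 -0.05727401  0.04772239  0.04853954  0.0501796 ]
-0.06 -0.0735 0.0789 220
-0.05 -0.0714 0.0776 295
-0.04 -0.0471 0.0517 199
-0.03 -0.0473 0.0524 212
-0.02 -0.049 0.0527 228
-0.01 -0.0485 0.0519 223
0.0 -0.048 0.052 225
0.01 -0.0477 0.0523 251
0.02 -0.0485 0.0505 237
0.03 -0.0479 0.0527 260
0.04 -0.0477 0.0523 254
0.05 -0.0473 0.0514 204
x 0.002 z [-0.0585 -0.0567 -0.0558] 7
x 0.005 z [-0.0586 -0.0569 -0.0546] 81
x 0.008 z [-0.0583 -0.0564 -0.0552] 67
x 0.011 z [-0.0589 -0.0567 -0.0549] 85
x 0.014 z [-0.0588 -0.057  -0.0553] 64
x 0.017 z [-0.0594 -0.0566 -0.0548] 83
x 0.02 z [-0.0584 -0.0569 -0.0545] 80
x 0.023 z [-0.0585 -0.0567 -0.0546] 44
x 0.026 z [-0.0512 -0.0497 -0.0483] 26
x 0.029 z [-0.0509 -0.049  -0.0472] 79
x 0.032 z [-0.0633 -0.0542 -0.0477] 209
x 0.035 z [-0.0577 -0.0543 -0.0509] 2
top edge(top ca
[... 234 characters left out ...]
1204 [0.52008963 0.19346615 0.1358173 ] [0.56520907 0.20709924 0.16197426] [0.47535793 0.18504632 0.10505783]
face [0.52027746 0.19310053 0.13411157] [ 0.13921385 -0.99017884  0.01285995] yaw -81.996976212697
width ends [-0.04447102 -0.04356002  0.00011649  0.0444657   0.04533658] mid [0.52070602 0.19316079 0.13411157]
top plate 293 [0.51754013 0.19515941 0.14889766] [0.56335055 0.20586003 0.16636104] [0.47435786 0.18680987 0.10513182]
top edge 195 [0.51857526 0.19630563 0.15975095] -171.87026550911227 [-0.0455582  -0.04443309  0.04355579  0.04390185] mid [0.51939511 0.19642275]
rack rect mm ((514.4463500976562, 196.48219299316406), (110.29849243164062, 124.17250061035156), 7.89436674118042)
```

Run:
```python
from h import *
o=get_obs();r=R.from_rotvec(o['tool_rot']).as_matrix();print(r.round(3), o['t'])
print('tool z yaw',np.degrees(np.arctan2(r[1,2],r[0,2])))
```

```text
[[-0.     0.904  0.428]
 [-0.     0.428 -0.904]
 [-1.    -0.     0.   ]] 1.0
tool z yaw -64.68551113671995
```

Call:
carry_out([
  [[0,0,-0.08],[0.32,0.95,0],1],
  [[0,0,-0.08],[0.32,0.95,0],1],
  [[0,0,-0.08],[0.32,0.95,0],1],
  [[0,0,-0.08],[0.32,0.95,0],1],
  [[0,0,-0.08],[0.32,0.95,0],1],
  [[0,0,-0.08],[0.32,0.95,0],1],
  [[0,0,-0.08],[0.32,0.95,0],1],
  [[0,0,-0.08],[0.32,0.95,0],1],
])

```text
t: 1.8
tool_pos: [0.3187, -0.4093, 0.4047]
tool_rot: [0.931, 1.361, -0.932]
contact_force: [0.0, 0.1, 0.2]
opening: 0.0854
```

Call:
carry_out([
  [[0,0,-0.08],[0.32,0.95,0],1],
  [[0,0,-0.08],[0.32,0.95,0],1],
  [[0,0,-0.08],[0.32,0.95,0],1],
  [[0,0,-0.08],[0.32,0.95,0],1],
  [[0,0,-0.08],[0.32,0.95,0],1],
  [[0,0,-0.08],[0.32,0.95,0],1],
  [[0,0,-0.08],[0.32,0.95,0],1],
  [[0,0,-0.08],[0.32,0.95,0],1],
])

```text
t: 2.6
tool_pos: [0.371, -0.2505, 0.4058]
tool_rot: [0.981, 1.334, -0.983]
contact_force: [-0.4, -0.2, 0.6]
opening: 0.0855
```

Call:
carry_out([
  [[0,0,-0.08],[0.32,0.95,0],1],
  [[0,0,-0.08],[0.32,0.95,0],1],
  [[0,0,-0.08],[0.32,0.95,0],1],
  [[0,0,-0.08],[0.32,0.95,0],1],
  [[0,0,-0.08],[0.32,0.95,0],1],
  [[0,0,-0.08],[0.32,0.95,0],1],
  [[0,0,-0.08],[0.32,0.95,0],1],
  [[0,0,-0.08],[0.32,0.95,0],1],
])

```text
t: 3.4
tool_pos: [0.4231, -0.0916, 0.4073]
tool_rot: [1.032, 1.304, -1.033]
contact_force: [0.7, 0.3, -0.0]
opening: 0.0855
```

Call:
carry_out([
  [[0,0,-0.08],[0.32,0.95,0],1],
  [[0,0,-0.08],[0.32,0.95,0],1],
  [[0,0,-0.08],[0.32,0.95,0],1],
  [[0,0,-0.08],[0.32,0.95,0],1],
  [[0,0,-0.08],[0.32,0.95,0],1],
  [[0,0,-0.08],[0.32,0.95,0],1],
  [[0,0,-0.08],[0.32,0.95,0],1],
  [[0,0,-0.08],[0.32,0.95,0],1],
])

```text
t: 4.2
tool_pos: [0.4753, 0.0675, 0.4088]
tool_rot: [1.082, 1.273, -1.081]
contact_force: [-0.0, 0.1, 1.3]
opening: 0.0851
```

```bash
cat >> h.py <<'E'
def goal_from(Rt,pt):
    o=get_obs(); r=R.from_rotvec(o['tool_rot']); 
    dr=(R.from_matrix(Rt)*r.inv()).as_rotvec()/0.1; dp=(np.array(pt)-o['tool_pos'])/0.02
    print('t',o['t'],'pos',o['tool_pos'].round(4),'turn units',dr.round(2),'shift units',dp.round(2),'F',np.round(o['contact_force'],1),'open',round(o['opening'],4),'q',o['q'].round(2))
def Rdown(yaw):
    z=np.array([np.cos(yaw),np.sin(yaw),0]);x=np.array([0,0,-1.]);return np.c_[x,np.cross(z,x),z]
E
python3 -c "
from h import *
goal_from(Rdown(np.radians(-82)),[.52,.1968,.302])"
```

```text
t 4.2 pos [0.4753 0.0675 0.4088] turn units [ 0.07  0.09 -0.3 ] shift units [ 2.24  6.47 -5.34] F [-0.   0.1  1.3] open 0.0851 q [-0.01 -0.31  1.94 -0.01  1.51  1.39]
```

Call:
carry_out([
  [[0.01,0.01,-0.04],[0.3,0.88,-0.1],1],
  [[0.01,0.01,-0.04],[0.3,0.88,-0.1],1],
  [[0.01,0.01,-0.04],[0.3,0.88,-0.1],1],
  [[0.01,0.01,-0.04],[0.3,0.88,-0.1],1],
  [[0.01,0.01,-0.04],[0.3,0.88,-0.1],1],
  [[0.01,0.01,-0.04],[0.3,0.88,-0.1],1],
  [[0.01,0.01,-0.04],[0.3,0.88,-0.1],1],
  [[0,0,0],[0,0,0],1],
])

```text
t: 5.0
tool_pos: [0.5187, 0.198, 0.3953]
tool_rot: [1.105, 1.271, -1.099]
contact_force: [-0.1, 0.3, -0.3]
opening: 0.0854
```

Run:
```python
from h import *
goal_from(Rdown(np.radians(-82)),[.52,.1968,.302])
c=cal('wrist');im,d=get_image('wrist');cv2.imwrite('pics/w1.png',im)
P,uv=cloud(c,d,np.ones((480,640),bool))
T=P[(P[:,2]>.152)&(P[:,2]<.17)&(abs(P[:,0]-.52)<.07)&(abs(P[:,1]-.195)<.03)]
print(len(T))
if len(T)>20:
    g=T[:,:2].mean(0);d1=np.linalg.svd(T[:,:2]-g)[2][0];e=(T[:,:2]-g)@d1
    print(T.mean(0),np.degrees(np.arctan2(d1[1],d1[0])),e.min(),e.max(),g+d1*(e.max()+e.min())/2)
```

```text
t 5.0 pos [0.5187 0.198  0.3953] turn units [-0.    0.05 -0.04] shift units [ 0.07 -0.06 -4.67] F [-0.1  0.3 -0.3] open 0.0854 q [ 0.23 -0.11  1.79 -0.    1.46  1.66]
2172
[0.52535685 0.19886108 0.15938054] -171.9399974693011 -0.041412363385092826 0.04814790170699937 [0.52202235 0.19838889]
```

View pics/w1.png

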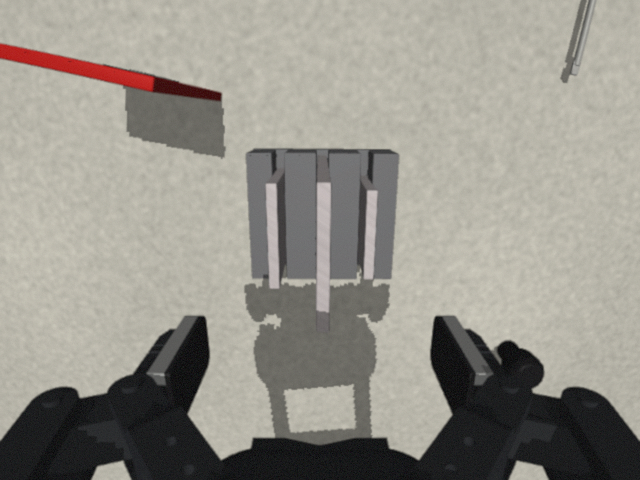

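The wrist view shows the tall plate's top edge vertical at col 323, midway between the fingers and aligned with them. I'm going down to grasp it.

Call:
carry_out([
  [[0,0.01,-0.01],[0.02,-0.01,-0.8],1],
  [[0,0.01,-0.01],[0.02,-0.01,-0.8],1],
  [[0,0.01,-0.01],[0.02,-0.01,-0.8],1],
  [[0,0.01,-0.01],[0.02,0,-0.8],1],
  [[0,0,0],[0.02,0,-0.7],1],
  [[0,0,0],[0,0,-0.5],1],
  [[0,0,0],[0,0,0],1],
  [[0,0,0],[0,0,0],1],
])

```text
t: 5.85
tool_pos: [0.5187, 0.1935, 0.2968]
tool_rot: [1.105, 1.273, -1.113]
contact_force: [0.1, 0.3, 1.0]
opening: 0.0855
```

Run:
```python
from h import *
goal_from(Rdown(np.radians(-82)),[.5207,.1973,.302])
```

```text
t 5.85 pos [0.5187 0.1935 0.2968] turn units [ 0.02 -0.05  0.04] shift units [0.1  0.19 0.26] F [0.1 0.3 1. ] open 0.0855 q [ 0.22 -0.02  1.88 -0.    1.29  1.66]
```

Call:
carry_out([
  [[0.02,-0.05,0.04],[0.1,0.19,0.26],1],
  [[0,0,0],[0,0,0],0.5],
  [[0,0,0],[0,0,0],0],
  [[0,0,0],[0,0,0],0],
  [[0,0,0],[0,0,0],0],
  [[0,0,0],[0,0,0],0],
  [[0,0,0],[0,0,0],0],
  [[0,0,0],[0,0,0],0],
], squeeze=40)

```text
t: 6.65
tool_pos: [0.5222, 0.198, 0.3066]
tool_rot: [1.109, 1.267, -1.099]
contact_force: [0.3, -0.7, -0.0]
opening: 0.007
```

Run:
```python
from h import *
goal_from(Rdown(np.radians(-82)),[.5207,.1973,.302])
```

```text
t 6.65 pos [0.5222 0.198  0.3066] turn units [-0.01  0.08 -0.01] shift units [-0.08 -0.04 -0.23] F [ 0.3 -0.7 -0. ] open 0.007 q [ 0.23 -0.03  1.86 -0.    1.3   1.66]
```

Gripped (opening 7 mm). Now lifting.

Call:
carry_out([
  [[0,0,0],[0,0,0.1],0],
  [[0,0,0],[0,0,0.3],0],
  [[0,0,0],[0,0,0.6],0],
  [[0,0,0],[0,0,0.7],0],
  [[0,0,0],[0,0,0.7],0],
  [[0,0,0],[0,0,0.7],0],
  [[0,0,0],[0,0,0.7],0],
  [[0,0,0],[0,0,0.5],0],
], squeeze=60)

```text
t: 7.45
tool_pos: [0.5208, 0.1978, 0.3976]
tool_rot: [1.107, 1.27, -1.102]
contact_force: [0.5, 0.3, -2.3]
opening: 0.007
```

Run:
```python
from h import *
goal_from(Rdown(np.radians(-82)),[.52,.197,.42])
im,d=get_image('side');cv2.imwrite('pics/s1.png',im)
```

```text
t 7.45 pos [0.5208 0.1978 0.3976] turn units [-0.01  0.03 -0.01] shift units [-0.04 -0.04  1.12] F [ 0.5  0.3 -2.3] open 0.007 q [ 0.23 -0.11  1.78 -0.    1.46  1.66]
```

View pics/s1.png

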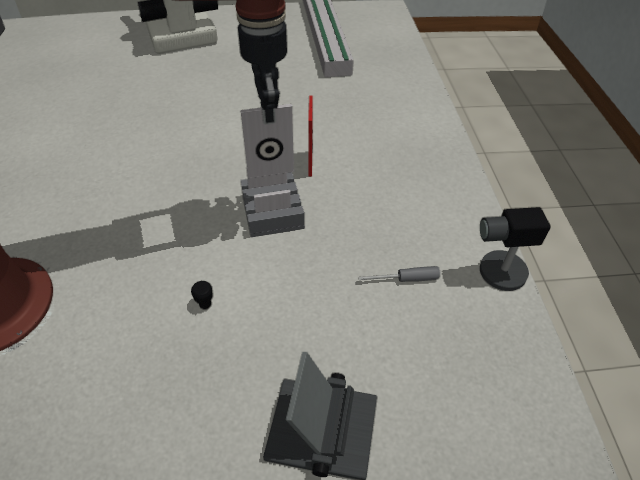

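The side view shows the plate hanging straight below the gripper, with its marked face towards −y, clear of the rack. Both short plates are still in their slots. Next I'll measure the in-hand pose and plan the transit.

```bash
cat >> h.py <<'E'
def bs():
    b=np.load('bs.npz'); return b['m'],b['B']
Dc=0.2216
def target(x,y,up):
    "tool pose for plate centre at local x (out), y (relative to backstop mid), up = bottom above ledge"
    m,B=bs(); c=m+B@np.array([x,0.0023+y,-0.0567+0.075+up]); a,yy,z=B.T
    Rt=np.c_[-z,np.cross(a,-z),a]; return Rt,c+z*Dc
E
python3 - <<'E'
from h import *
from numpy.linalg import svd,norm
c=cal('side');im,d=get_image('side');o=get_obs()
P,uv=cloud(c,d,np.ones((480,640),bool))
r=R.from_rotvec(o['tool_rot']).as_matrix(); L=(P-o['tool_pos'])@r
k=(L[:,0]>.185)&(L[:,0]<.32)&(abs(L[:,1])<.07)&(abs(L[:,2])<.012)
Q=L[k];m=Q.mean(0);n=svd(Q-m)[2][2];print(k.sum(),'tool-frame face',m,n*np.sign(n[2]))
for xx in np.arange(.19,.3,.02):
    q=Q[abs(Q[:,0]-xx)<.01];print(xx.round(2),q[:,1].min().round(4),q[:,1].max().round(4))
for yy in (-.03,-.015,0,.015,.03):
    q=Q[abs(Q[:,1]-yy)<.006];print('bottom',yy,q[:,0].max().round(4))
for a in ((.014,0,.12),(.010,0,.005),(.004,0,0)):
    Rt,p=target(*a);print(a,p.round(4));goal_from(Rt,p)
E
```

```text
2265 tool-frame face [ 0.23823938 -0.0038637   0.00371073] [ 5.91503255e-03 -9.19738142e-04  9.99982083e-01]
0.19 -0.0471 0.0404
0.21 -0.0472 0.0417
0.23 -0.0489 0.0414
0.25 -0.0489 0.0406
0.27 -0.049 0.0404
0.29 -0.0489 0.0412
bottom -0.03 0.2954
bottom -0.015 0.2964
bottom 0 0.2951
bottom 0.015 0.2961
bottom 0.03 0.2969
(0.014, 0, 0.12) [ 0.4429 -0.2326  0.4315]
t 7.55 pos [0.5211 0.1979 0.3984] turn units [-3.1  -2.61 11.33] shift units [ -3.91 -21.53   1.65] F [ 0.1  0.7 -2.3] open 0.0068 q [ 0.23 -0.11  1.78 -0.    1.46  1.66]
(0.01, 0, 0.005) [ 0.4806 -0.2435  0.3233]
t 7.55 pos [0.5211 0.1979 0.3984] turn units [-3.1  -2.61 11.33] shift units [ -2.03 -22.07  -3.75] F [ 0.1  0.7 -2.3] open 0.0068 q [ 0.23 -0.11  1.78 -0.    1.46  1.66]
(0.004, 0, 0) [ 0.477  -0.2425  0.3165]
t 7.55 pos [0.5211 0.1979 0.3984] turn units [-3.1  -2.61 11.33] shift units [ -2.21 -22.02  -4.1 ] F [ 0.1  0.7 -2.3] open 0.0068 q [ 0.23 -0.11  1.78 -0.    1.46  1.66]
```

Call:
carry_out([
  [[0,0,0],[0,-0.1,0.8],0],
  [[0,0,0],[0,-0.4,0.8],0],
  [[-0.12,-0.1,0.45],[-0.16,-0.9,0.1],0],
  [[-0.12,-0.1,0.45],[-0.16,-0.9,0],0],
  [[-0.12,-0.1,0.45],[-0.16,-0.9,0],0],
  [[-0.12,-0.1,0.45],[-0.16,-0.9,0],0],
  [[-0.12,-0.1,0.45],[-0.16,-0.9,0],0],
  [[-0.12,-0.1,0.45],[-0.16,-0.9,0],0],
])

```text
t: 8.35
tool_pos: [0.5007, 0.0744, 0.4398]
tool_rot: [0.868, 1.278, -0.888]
contact_force: [1.2, 0.9, -2.7]
opening: 0.007
```

Call:
carry_out([
  [[-0.12,-0.1,0.45],[-0.16,-0.9,0],0],
  [[-0.12,-0.1,0.45],[-0.16,-0.9,0],0],
  [[-0.12,-0.1,0.45],[-0.16,-0.9,0],0],
  [[-0.12,-0.1,0.45],[-0.16,-0.9,0],0],
  [[-0.12,-0.1,0.45],[-0.16,-0.9,0],0],
  [[-0.12,-0.1,0.45],[-0.16,-0.9,0],0],
  [[-0.12,-0.1,0.45],[-0.16,-0.9,0],0],
  [[-0.12,-0.1,0.45],[-0.16,-0.9,0],0],
])

```text
t: 9.15
tool_pos: [0.4713, -0.079, 0.447]
tool_rot: [0.556, 1.259, -0.609]
contact_force: [1.0, -0.6, -1.7]
opening: 0.0069
```

Run:
```python
from h import *
for a in ((.014,.003,.12),):
    Rt,p=target(*a);print(a,p.round(4));goal_from(Rt,p)
```

```text
(0.014, 0.003, 0.12) [ 0.4437 -0.2298  0.4315]
t 9.15 pos [ 0.4713 -0.079   0.447 ] turn units [-1.27 -1.15  4.79] shift units [-1.38 -7.54 -0.77] F [ 1.  -0.6 -1.7] open 0.0069 q [-0.31 -0.39  1.94 -0.05  1.37  0.47]
```

Call:
carry_out([
  [[-0.14,-0.13,0.53],[-0.15,-0.84,0],0],
  [[-0.14,-0.13,0.53],[-0.15,-0.84,0],0],
  [[-0.14,-0.13,0.53],[-0.15,-0.84,0],0],
  [[-0.14,-0.13,0.53],[-0.15,-0.84,0],0],
  [[-0.14,-0.13,0.53],[-0.15,-0.84,0],0],
  [[-0.14,-0.13,0.53],[-0.15,-0.84,0],0],
  [[-0.14,-0.13,0.53],[-0.15,-0.8,-0.1],0],
  [[-0.14,-0.13,0.53],[-0.15,-0.8,-0.1],0],
])

```text
t: 9.95
tool_pos: [0.442, -0.2201, 0.4497]
tool_rot: [0.197, 1.189, -0.28]
contact_force: [1.0, -0.8, -3.4]
opening: 0.0068
```

Call:
carry_out([
  [[-0.1,-0.1,0.4],[-0.1,-0.4,-0.1],0],
  [[0,0,0],[0,0,0],0],
])

```text
t: 10.15
tool_pos: [0.4384, -0.2306, 0.4485]
tool_rot: [0.165, 1.182, -0.252]
contact_force: [0.5, 0.1, -2.6]
opening: 0.0071
```

Run:
```python
from h import *
for a in ((.014,.003,.12),):
    Rt,p=target(*a);print(a,p.round(4));goal_from(Rt,p)
im,d=get_image('side');cv2.imwrite('pics/s2.png',im)
c=cal('side');o=get_obs();P,uv=cloud(c,d,np.ones((480,640),bool))
m,B=bs(); L=(P-m)@B
k=(L[:,2]>.07)&(L[:,2]<.175)&(abs(L[:,0]-.018)<.02)&(abs(L[:,1])<.07)
Q=L[k];mm=Q.mean(0);n=np.linalg.svd(Q-mm)[2][2];print(k.sum(),'face in bs frame',mm,n*np.sign(n[0]))
for zz in np.arange(.075,.175,.02):
    q=Q[abs(Q[:,2]-zz)<.01]; print(zz.round(3),len(q), (q[:,1].min().round(4),q[:,1].max().round(4)) if len(q) else '')
print('bottom z',np.percentile(Q[:,2],[0,1]))
```

```text
(0.014, 0.003, 0.12) [ 0.4437 -0.2298  0.4315]
t 10.15 pos [ 0.4384 -0.2306  0.4485] turn units [ 0.03 -0.03  0.02] shift units [ 0.27  0.04 -0.85] F [ 0.5  0.1 -2.6] open 0.0071 q [-0.66 -0.39  1.94  0.14  1.23 -0.4 ]
2979 face in bs frame [ 0.01880511 -0.00652268  0.13083051] [ 0.99985278 -0.0164008  -0.00504205]
0.075 89 (np.float64(-0.0471), np.float64(0.0433))
0.095 573 (np.float64(-0.048), np.float64(0.0427))
0.115 611 (np.float64(-0.0481), np.float64(0.0438))
0.135 633 (np.float64(-0.0472), np.float64(0.0432))
0.155 698 (np.float64(-0.0467), np.float64(0.0436))
bottom z [0.08007708 0.08295414]
```

View pics/s2.png

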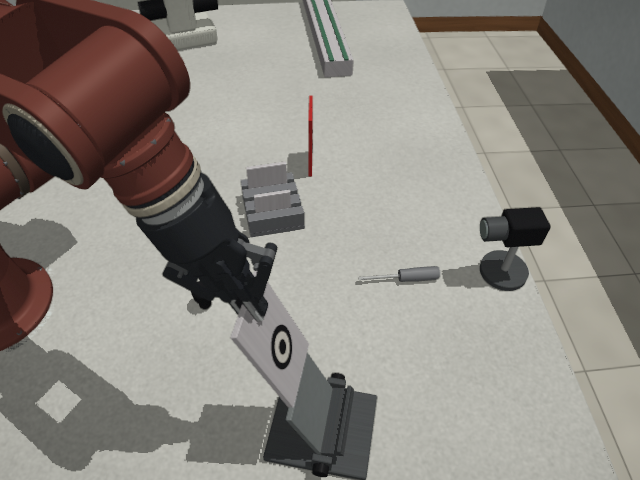

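The side view shows the plate in front of and parallel to the backstop, with the disc mark outward (side px 283,347). The bottom edge is about 138 mm above the ledge. It needs to shift +4 mm in y. Now I'll work out the descent.

Run:
```python
from h import *
for a in ((.012,.0073,.03),(.012,.0073,.010),(.012,.0073,0.)):
    Rt,p=target(*a);print(a,p.round(4));goal_from(Rt,p)
print('per 20mm along z_b',bs()[1].T.round(3))
```

```text
(0.012, 0.0073, 0.03) [ 0.4754 -0.2344  0.3473]
t 10.2 pos [ 0.4386 -0.2303  0.4488] turn units [ 0.03 -0.02  0.03] shift units [ 1.84 -0.21 -5.08] F [-0.2  0.1 -2.9] open 0.0072 q [-0.66 -0.39  1.94  0.14  1.23 -0.4 ]
(0.012, 0.0073, 0.01) [ 0.4826 -0.2365  0.3287]
t 10.2 pos [ 0.4386 -0.2303  0.4488] turn units [ 0.03 -0.02  0.03] shift units [ 2.2  -0.31 -6.01] F [-0.2  0.1 -2.9] open 0.0072 q [-0.66 -0.39  1.94  0.14  1.23 -0.4 ]
(0.012, 0.0073, 0.0) [ 0.4862 -0.2376  0.3194]
t 10.2 pos [ 0.4386 -0.2303  0.4488] turn units [ 0.03 -0.02  0.03] shift units [ 2.38 -0.37 -6.47] F [-0.2  0.1 -2.9] open 0.0072 q [-0.66 -0.39  1.94  0.14  1.23 -0.4 ]
per 20mm along z_b [[ 0.891 -0.258  0.374]
 [ 0.278  0.961 -0.   ]
 [-0.359  0.104  0.928]]
```

Call:
carry_out([
  [[0,0,0.04],[0.23,0,-0.6],0],
  [[0,0,0.04],[0.23,0,-0.6],0],
  [[0,0,0.04],[0.23,0,-0.6],0],
  [[0,0,0],[0.23,-0.03,-0.6],0],
  [[0,0,0],[0.23,-0.03,-0.6],0],
  [[0,0,0],[0.23,-0.05,-0.6],0],
  [[0,0,0],[0.2,-0.05,-0.5],0],
  [[0,0,0],[0,0,0],0],
])

```text
t: 11.0
tool_pos: [0.4728, -0.231, 0.3574]
tool_rot: [0.159, 1.188, -0.237]
contact_force: [-0.4, -0.7, -2.7]
opening: 0.0069
```

```bash
cat >> h.py <<'E'
def plate_state(fn=None):
    im,d=get_image('side')
    if fn: cv2.imwrite(fn,im)
    c=cal('side');P,uv=cloud(c,d,np.ones((480,640),bool))
    m,B=bs(); L=(P-m)@B
    k=(L[:,2]>.062)&(L[:,2]<.15)&(L[:,0]>.004)&(L[:,0]<.03)&(abs(L[:,1])<.07)
    k0=(L[:,2]>-.05)&(L[:,2]<.055)&(L[:,0]>.0045)&(L[:,0]<.03)&(abs(L[:,1])<.06)
    for nm,kk in (('above',k),('below',k0)):
        Q=L[kk]
        if len(Q)<50: print(nm,len(Q));continue
        w=np.ones(len(Q),bool)
        for _ in range(5):
            mm=np.median(Q[w],0)if _==0 else Q[w].mean(0);n=np.linalg.svd(Q[w]-Q[w].mean(0))[2][2];mm=Q[w].mean(0);w=abs((Q-mm)@n)<.002
        Q=Q[w];print(nm,len(Q),'face',mm.round(4),(n*np.sign(n[0])).round(4),'y',np.percentile(Q[:,1],[1,99]).round(4),'zmin',np.percentile(Q[:,2],1).round(4),'ctr-y-off',(np.percentile(Q[:,1],[1,99]).mean()-.0023).round(4))
E
python3 - <<'E'
from h import *
for a in ((.012,.0073,.03),(.012,.0073,.010)):
    Rt,p=target(*a);goal_from(Rt,p)
plate_state('pics/s3.png')
E
```

```text
t 11.0 pos [ 0.4728 -0.231   0.3574] turn units [-0.   -0.07 -0.12] shift units [ 0.13 -0.17 -0.51] F [-0.4 -0.7 -2.7] open 0.0069 q [-0.62 -0.24  1.98  0.14  1.05 -0.4 ]
t 11.0 pos [ 0.4728 -0.231   0.3574] turn units [-0.   -0.07 -0.12] shift units [ 0.49 -0.27 -1.44] F [-0.4 -0.7 -2.7] open 0.0069 q [-0.62 -0.24  1.98  0.14  1.05 -0.4 ]
above 1451 face [ 0.0148 -0.0016  0.0952] [ 1.0e+00  9.5e-03 -6.0e-04] y [-0.0352  0.0523] zmin 0.0625 ctr-y-off 0.0063
below 1421 face [0.0145 0.0066 0.0211] [ 0.9998  0.0095 -0.0146] y [-0.0354  0.0531] zmin -0.0144 ctr-y-off 0.0066
```

View pics/s3.png

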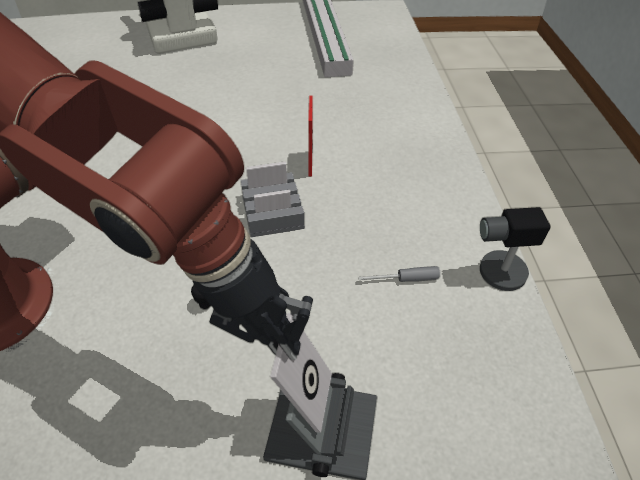

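Call:
carry_out([
  [[0,0,-0.03],[0.1,-0.11,-0.34],0],
  [[0,0,-0.03],[0.1,-0.11,-0.34],0],
  [[0,0,-0.02],[0.12,-0.1,-0.34],0],
  [[0,0,0],[0.12,-0.1,-0.34],0],
  [[0,0,0],[0,0,0],0],
])

```text
t: 11.55
tool_pos: [0.4826, -0.2409, 0.3311]
tool_rot: [0.163, 1.182, -0.247]
contact_force: [0.3, 0.3, -1.9]
opening: 0.0067
```

Run:
```python
from h import *
for a in ((.012,.003,.010),(.008,.003,.000)):
    Rt,p=target(*a);goal_from(Rt,p)
plate_state('pics/s4.png')
```

```text
t 11.55 pos [ 0.4826 -0.2409  0.3311] turn units [ 0.03 -0.03 -0.03] shift units [-0.06  0.01 -0.12] F [ 0.3  0.3 -1.9] open 0.0067 q [-0.63 -0.19  1.98  0.15  0.99 -0.41]
t 11.55 pos [ 0.4826 -0.2409  0.3311] turn units [ 0.03 -0.03 -0.03] shift units [-0.06  0.01 -0.66] F [ 0.3  0.3 -1.9] open 0.0067 q [-0.63 -0.19  1.98  0.15  0.99 -0.41]
above 693 face [ 0.017  -0.0191  0.0854] [ 1.0e+00 -2.0e-04  9.6e-03] y [-0.0432  0.0401] zmin 0.0623 ctr-y-off -0.0039
below 2035 face [ 0.0174 -0.0015  0.0083] [ 1.      0.0019 -0.0013] y [-0.0434  0.0449] zmin -0.0427 ctr-y-off -0.0016
```

Call:
carry_out([
  [[0,0,0],[-0.04,0.04,-0.15],0],
  [[0,0,0],[-0.04,0.05,-0.16],0],
  [[0,0,0],[-0.03,0.05,-0.16],0],
  [[0,0,0],[0,0,0],0],
])

```text
t: 12.0
tool_pos: [0.4803, -0.2379, 0.3224]
tool_rot: [0.162, 1.18, -0.248]
contact_force: [0.8, -0.2, -2.7]
opening: 0.0066
```

Run:
```python
from h import *
for a in ((.004,.004,.000),):
    Rt,p=target(*a);goal_from(Rt,p)
plate_state('pics/s5.png')
```

```text
t 12.0 pos [ 0.4803 -0.2379  0.3224] turn units [ 0.04 -0.01 -0.03] shift units [-0.11 -0.04 -0.3 ] F [ 0.8 -0.2 -2.7] open 0.0066 q [-0.62 -0.19  1.99  0.15  0.98 -0.41]
above 480 face [ 0.0139 -0.0157  0.0925] [ 0.9808 -0.1355 -0.14  ] y [-0.0413  0.0185] zmin 0.0626 ctr-y-off -0.0137
below 2154 face [0.0117 0.0008 0.0054] [1.     0.0015 0.0018] y [-0.0413  0.0472] zmin -0.0489 ctr-y-off 0.0007
```

Call:
carry_out([
  [[0,0,0],[0.02,-0.01,-0.07],0],
  [[0,0,0],[0.02,-0.01,-0.07],0],
  [[0,0,0],[0.02,-0.01,-0.07],0],
])

```text
t: 12.35
tool_pos: [0.4819, -0.2387, 0.319]
tool_rot: [0.161, 1.178, -0.248]
contact_force: [-0.2, 0.1, -1.7]
opening: 0.0071
```

Call:
carry_out([
  [[0,0,0],[0.02,-0.01,-0.05],0],
  [[0,0,0],[0,0,0],0],
])

```text
t: 12.55
tool_pos: [0.4824, -0.2391, 0.3183]
tool_rot: [0.16, 1.178, -0.248]
contact_force: [-1.2, 1.1, -0.8]
opening: 0.0071
```

Call:
carry_out([
  [[0,0,0],[0.02,-0.01,-0.06],0],
  [[0,0,0],[0.02,-0.01,-0.06],0],
])

```text
t: 12.75
tool_pos: [0.4834, -0.2399, 0.3184]
tool_rot: [0.159, 1.178, -0.248]
contact_force: [-7.2, 1.9, 8.0]
opening: 0.0071
```

Run:
```python
from h import *
plate_state('pics/s6.png')
for a in ((.004,.004,.000),):
    Rt,p=target(*a);goal_from(Rt,p)
```

```text
above 440 face [ 0.0147 -0.0209  0.0868] [ 0.9926 -0.0721 -0.0976] y [-0.0425 -0.0034] zmin 0.0632 ctr-y-off -0.0252
below 2097 face [ 0.0135 -0.0005  0.0047] [ 1.      0.0051 -0.0025] y [-0.0421  0.0468] zmin -0.0488 ctr-y-off 0.0001
t 12.8 pos [ 0.4835 -0.2399  0.3185] turn units [ 0.07  0.01 -0.04] shift units [-0.27  0.06 -0.1 ] F [-5.6  1.4  5.6] open 0.0071 q [-0.62 -0.17  1.99  0.15  0.96 -0.41]
```

Contact with the ledge shows about 12 N along the slope while the plate is held. Now I'll move it back against the backstop.

Call:
carry_out([
  [[0,0,0],[-0.08,0.02,-0.01],0],
  [[0,0,0],[-0.08,0.02,-0.03],0],
  [[0,0,0],[-0.05,0.01,-0.02],0],
])

```text
t: 13.1
tool_pos: [0.4792, -0.2389, 0.3173]
tool_rot: [0.159, 1.177, -0.248]
contact_force: [-0.0, 0.1, -2.6]
opening: 0.0074
```

Run:
```python
from h import *
plate_state('pics/s7.png')
for a in ((.004,.004,.000),):
    Rt,p=target(*a);goal_from(Rt,p)
```

```text
above 532 face [ 0.0144 -0.0141  0.0982] [ 0.978  -0.1276 -0.1653] y [-0.0426  0.0181] zmin 0.0629 ctr-y-off -0.0146
below 2162 face [ 0.01   -0.0009  0.0052] [1.     0.0032 0.0063] y [-0.0427  0.0454] zmin -0.0486 ctr-y-off -0.001
t 13.15 pos [ 0.4791 -0.2389  0.3171] turn units [ 0.07  0.02 -0.04] shift units [-0.05  0.01 -0.03] F [ 0.4  0.4 -1.8] open 0.0068 q [-0.63 -0.18  2.    0.15  0.96 -0.41]
```

Call:
carry_out([
  [[0,0,0],[-0.06,0.02,-0.02],0],
  [[0,0,0],[-0.04,0.01,-0.03],0],
])

```text
t: 13.35
tool_pos: [0.4774, -0.2384, 0.3164]
tool_rot: [0.159, 1.174, -0.249]
contact_force: [4.0, -0.5, -0.8]
opening: 0.0069
```

Call:
carry_out([
  [[0,0,0],[0.01,0,-0.04],0],
  [[0,0,0],[0.01,0,-0.03],0],
])

```text
t: 13.55
tool_pos: [0.4779, -0.2387, 0.3164]
tool_rot: [0.158, 1.174, -0.249]
contact_force: [-3.3, 0.7, 3.8]
opening: 0.0068
```

Run:
```python
from h import *
plate_state('pics/s8.png')
for a in ((.004,.004,.000),):
    Rt,p=target(*a);goal_from(Rt,p)
```

```text
above 508 face [ 0.0137 -0.0136  0.0981] [ 0.9788 -0.1241 -0.1627] y [-0.0428  0.0177] zmin 0.0628 ctr-y-off -0.0148
below 2170 face [ 0.0091 -0.0012  0.0051] [1.     0.0033 0.0086] y [-0.0431  0.0455] zmin -0.0487 ctr-y-off -0.0011
t 13.6 pos [ 0.478  -0.2387  0.3164] turn units [ 0.09  0.05 -0.03] shift units [0.01 0.   0.  ] F [-3.6  0.7  3.8] open 0.007 q [-0.63 -0.19  2.    0.15  0.96 -0.42]
```

Call:
carry_out([
  [[0.02,0.07,0],[0,0,0],0],
  [[0,0,0],[-0.01,0,-0.02],0],
])

```text
t: 13.8
tool_pos: [0.4782, -0.2388, 0.3166]
tool_rot: [0.159, 1.178, -0.25]
contact_force: [0.4, 0.6, 1.5]
opening: 0.0073
```

Run:
```python
from h import *
plate_state('pics/s9.png')
for a in ((.004,.004,.000),):
    Rt,p=target(*a);goal_from(Rt,p)
```

```text
above 507 face [ 0.0131 -0.0136  0.0982] [ 0.9769 -0.1395 -0.1617] y [-0.0428  0.0179] zmin 0.0631 ctr-y-off -0.0147
below 2180 face [ 0.0086 -0.0014  0.0051] [1.     0.001  0.0063] y [-0.0433  0.0453] zmin -0.0487 ctr-y-off -0.0013
t 13.85 pos [ 0.4782 -0.2388  0.3167] turn units [ 0.07  0.01 -0.02] shift units [-0.    0.01 -0.01] F [0.3 0.  1.3] open 0.007 q [-0.63 -0.18  2.    0.15  0.96 -0.41]
```

View pics/s9.png

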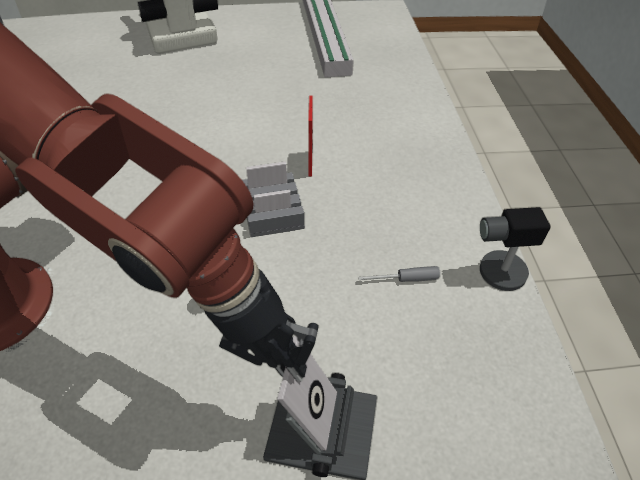

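The plate is within about 0.6 mm of flush, 1 mm off centre and resting on the ledge. I'll release it gently.

Call:
carry_out([
  [[0,0,0],[0,0,0],0.12],
  [[0,0,0],[0,0,0],0.2],
  [[0,0,0],[0,0,0],0.35],
  [[0,0,0],[0,0,0],0.5],
  [[0,0,0],[0,0,0],0.5],
], squeeze=20)

```text
t: 14.35
tool_pos: [0.4779, -0.2387, 0.3156]
tool_rot: [0.159, 1.18, -0.249]
contact_force: [0.2, 0.2, 0.1]
opening: 0.0429
```

Run:
```python
from h import *
plate_state('pics/s10.png')
goal_from(*target(.004,.004,.0))
```

```text
above 360 face [ 0.0121 -0.0155  0.0916] [ 0.966  -0.0969 -0.2397] y [-0.0445  0.0165] zmin 0.063 ctr-y-off -0.0163
below 1949 face [ 0.0085 -0.0058  0.0014] [ 1.     -0.0045  0.0047] y [-0.044   0.0447] zmin -0.0486 ctr-y-off -0.0019
t 14.4 pos [ 0.4779 -0.2387  0.3156] turn units [ 0.07 -0.01 -0.03] shift units [0.01 0.   0.04] F [-0.8 -0.1  0.8] open 0.0427 q [-0.63 -0.18  2.    0.15  0.96 -0.41]
```

View pics/s10.png

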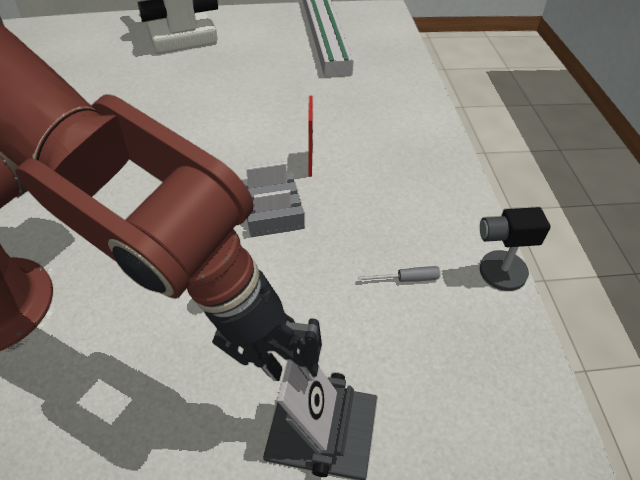

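The plate stands on its own with both fingers clear of it. I'll back away along the slope (+z_b = −0.36, 0.10, 0.93).

Call:
carry_out([
  [[0,0,0],[-0.07,0.02,0.18],0.6],
  [[0,0,0],[-0.18,0.05,0.46],0.6],
  [[0,0,0],[-0.25,0.07,0.65],0.6],
  [[0,0,0],[-0.25,0.07,0.65],0.6],
  [[0,0,0],[-0.25,0.07,0.65],0.6],
  [[0,0,0],[-0.25,0.07,0.65],0.6],
  [[0,0,0],[-0.2,0.05,0.5],0.6],
  [[0,0,0],[0,0,0],0.6],
])

```text
t: 15.2
tool_pos: [0.446, -0.2298, 0.4]
tool_rot: [0.156, 1.175, -0.251]
contact_force: [-0.1, 1.1, -0.3]
opening: 0.0511
```

Call:
carry_out([
  [[0,0,0],[-0.2,0.4,0.4],0.6],
  [[0,0,0],[-0.2,0.8,0.4],0.6],
  [[0,0,0],[0,0.8,0],0.6],
  [[0,0,0],[0,0.8,0],0.6],
  [[0,0,0],[0,0.4,0],0.6],
  [[0,0,0],[0,0,0],0.6],
  [[0,0,0],[0,0,0],0.6],
])

```text
t: 15.9
tool_pos: [0.4363, -0.162, 0.4164]
tool_rot: [0.158, 1.178, -0.25]
contact_force: [-0.2, -0.1, 0.1]
opening: 0.051
```

Run:
```python
from h import *
c=cal('side');im,d=get_image('side');cv2.imwrite('pics/s11.png',im)
get_image('top') and cv2.imwrite('pics/t11.png',get_image('top')[0])
P,uv=cloud(c,d,np.ones((480,640),bool));m,B=bs();L=(P-m)@B
k=(L[:,2]>-.045)&(L[:,2]<.11)&(L[:,0]>.0045)&(L[:,0]<.02)&(abs(L[:,1])<.06)
Q=L[k];w=np.ones(len(Q),bool)
for _ in range(6):
    mm=Q[w].mean(0);n=np.linalg.svd(Q[w]-mm)[2][2];n*=np.sign(n[0]);w=abs((Q-mm)@n)<.0025
Q=Q[w];print(len(Q),mm,n,'top z',np.percentile(Q[:,2],99.5))
for zz in np.arange(-.04,.09,.02):
    q=Q[abs(Q[:,2]-zz)<.01];print(zz.round(2),q[:,0].mean().round(4),q[:,1].min().round(4),q[:,1].max().round(4))
o=get_obs();print(o['t'],o['tool_pos'],o['contact_force'],abs(o['dq']).max())
```

```text
3237 [ 0.00817194 -0.00226463  0.03134095] [ 0.99995385 -0.00270537  0.00921811] top z 0.09436430343894738
-0.04 0.0085 -0.0443 0.0456
-0.02 0.0085 -0.0446 0.0457
0.0 0.0087 -0.0447 0.0465
0.02 0.0085 -0.0449 0.0463
0.04 0.0081 -0.0444 0.0455
0.06 0.008 -0.0446 0.045
0.08 0.0078 -0.0453 0.0457
16.05 [ 0.43632698 -0.16250881  0.41639022] [-0.14564607 -0.23230093  0.31525394] 0.004116873984140202
```

View pics/s11.png

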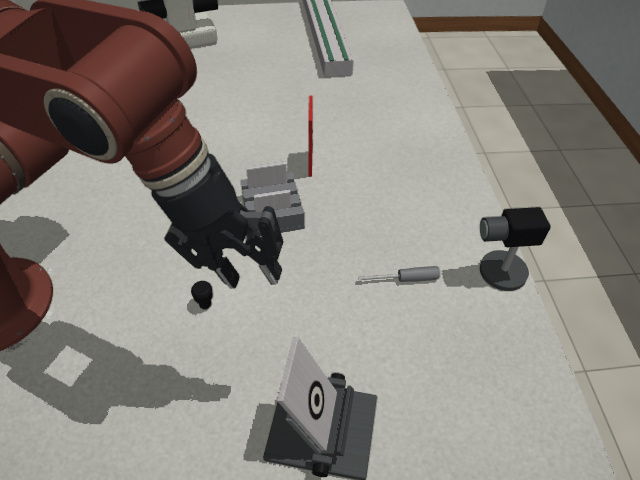

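The side view shows the plate leaning flat on the easel, with the mark outward at px (317,400) and the arm clear. Handing in.

```bash
python3 -c "
from station import *
print(finish_job())"
```

```text
the job is handed in; nothing more can be done
None
```

I took the tall plate from the middle slot, lifted it clear, turned it to face the easel's front and tilted it to the backstop's lean. I then lowered it until I felt the ledge, at about 12 N, while still holding it. After that I moved it back to the backstop, released it and withdrew the arm. The job was handed in at about 16 s, well inside the 48 s limit.

My last check, from the side camera's depth image, showed:

| Check | Measured | Allowed |
|---|---|---|
| Angle to the backstop | about 0.01 rad | 0.06 rad |
| Plate centre out from the face | about 4 mm | 1 to 8 mm |
| Off centre, left to right | about 2 mm | 12 mm |
| Plate centre above backstop_face | about 25 mm | 21 to 50 mm |

- **State at the end:** the marked face points outward, the gripper is clear of the plate, and the tool force read about zero.
- **Bystanders:** in the final picture the short plates, eyepiece, screwdriver and easel look where they were. I did not measure them again.
- **Disagreement:** I felt the ledge about 2 mm higher than the depth image had predicted. That is within the calibration error.

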